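# Set the UV timer and key the cabinet on

### The arm

A 6-joint arm with a two-finger parallel gripper is mounted at the origin on the work surface. World frame = base frame: x ahead of the robot, y to its left, z up, the work surface at z = 0. Lengths are in m, angles in rad, forces in N, time in s.
With the tool pointing down it reaches from about 0.25 to 0.725 m from the base axis. Payload 9.7 kg.
Tool frame: the origin (TCP) lies at the centre of the arm's flange, where the gripper is bolted on; the fingertips stand arm.nose_length ahead of it and the grasp point (between the pads) lies 155 mm ahead of it (arm.nose_length is the distance from the TCP to the fingertips, in m); z points along the fingers, y is the line along which they close (so a half turn about z gives the same grasp; the last joint's range is limited). The gripper opens to 85 mm and grips with 20 to 120 N. Pads are 22 mm wide; open, the fingers measure 114 mm over their backs; the gripper's body (76 mm by 85 mm) begins 54 mm behind the grasp point. The pads swing forward as they close: fully open they stand 13 mm farther back than shut.
Start: joints at [1.313, 0.087, 0.176, 1.66, 0, 1.571], TCP at [0.14, 0.532, 0.405] pointing down, gripper open.
Joint ranges: [-3.13, 3.13], [-0.85, 1.81], [-1.15, 1.24], [-2.2, 2.28], [-1.44, 1.52], [-3.14, 3.14]. Speed limits (rad/s): [2.22, 2.22, 2.57, 3.14, 3.14, 3.14].

### API

Orientations are given as [roll, pitch, yaw] about the fixed x, y, z axes, in that order (R = Rz(yaw) Ry(pitch) Rx(roll)).
In Python, from workcell import arm gives the robot as it stands.
- The arm moves only by the tool jog_arm, never from a script. Its argument "commands" is a list of rows, each a list of 3 entries, a list of its own where there are three numbers: the shift along the tool's x, y, z in cm, then the turn, a rotation vector about the tool's x, y, z in rad, then the opening in per cent of the stroke, from 0 (shut) to 100 (fully open). A call has 1 to 12 rows; each row is the pose to reach, as a shift and turn from the pose commanded when the call began, along the tool's axes at that moment; what a row does not reach only later rows make up. A row lasts 1/12 s, in which the tool goes at most 41.7 mm and 7.16 degrees, less where a joint would pass 70% of its speed; a pose out of reach is approached as far as the arm can. A call with a gripper value outside its range is refused whole. The fingers move at their own pace and stop on an object; "newtons" is the grip in N (left out, the last holds). Time passes only in rows, so rows that repeat a pose let the fingers close. It gives the time, the measured TCP pose, the force, the opening and the grip force at its end, in the units of the state.
- arm.get_state(): the state, without advancing time (a new reading comes with each control period).
- arm.camera(name): name is "scene" or "top" or "wrist"; returns the picture (400x640x3 uint8, red, green, blue); there is no depth.
- arm.camera_info(name): a dict with "mtx" (3x3 intrinsics, pixels), "k1" (the pictures are not rectified: a ray, as slopes to the right and down, at radius r is drawn at 1 + k1 r^2 times it, then the intrinsics apply), "cam_to_world" (4x4, takes a point from camera to world coordinates). Camera axes: x right, y down, z forward; pixel columns grow to the right and rows downward; lengths in m; the calibration is good to about 2 mm. A picture is of the moment at which its call begins: read the wrist's pose just before it. camera_info takes no time and is no camera call; for the wrist camera it gives the pose at the moment of the call.
- arm.job_done(): hands the job in; it is judged then, once.
The state is a dict: "time_s": time; "joint_positions": joint angles; "dq": joint speeds; "tau": joint torques, N m; "position": TCP position; "orientation": TCP orientation; "wrist_force": force on the tool from outside, world axes, zero at the start; "moment": the same for the moment, N m; "grip_width": finger opening in m; "gripper_force": force on a finger pad.
Only numpy, scipy, OpenCV 4.12 (cv2) and the standard library are available. Lean on these libraries where they do the work, as an engineer would, in place of code of your own. Each camera call takes 0.05 s, during which the arm holds its last target. There are 200 camera calls.

### The job

On the timer unit, roll the ribbed wheel until its one white rib stands straight up, in line with the two black index marks. Then take the key with the round head out of the key stand, push it fully home into the key switch and turn it clockwise all the way to its stop (on). Leave the key upright in the switch and let go; leave the other two keys and everything else on the bench where they are.

Things in the scene. Friction and masses are not known exactly. Their poses are not given: they have to be found in the camera images.
- timer: timer unit, fixed: white housing 120 (x) x 100 (y) x 60 mm high, flat top, with a ribbed wheel sticking out of the middle of its top. Origin at the centre of its underside. The wheel's axis is level, along the unit's y, 52 mm above the bench. Two black index marks on the top, either side of the wheel, show where its top is.
- wheel_axis (a point): centre of the timer's wheel, 52 mm above the bench, axes as the unit's; the wheel turns about y. Black drum of 27 mm radius, 26 mm wide (y), with six ribs 60 degrees apart, each 8 mm thick, reaching 38 mm from the axis; five are black, one is white. A rib can be pushed by a fingertip reaching into the gap beside it.
- wheel (a joint): angle of the timer wheel, rad. 0: white rib straight up; positive: white rib leaning to the unit's +x side. It starts at 0.7 to 2.3 (white rib perhaps down inside the housing), so the top of the wheel must be rolled towards the unit's -x. Light friction (0.03 N m), stays where left, no detents; stops at -0.6 and 2.9.
- switchbox: key switch unit, fixed: grey housing 120 x 120 x 66 mm high. Origin at the centre of its underside. A round steel bezel and a turning steel core with a slot in the middle of its top; thin black mark on its +x side: off, broad black mark 75 degrees clockwise of it: on.
- keyhole (a point): centre of the slot's mouth, 70 mm above the bench, on the core's top face (4 mm above the housing). Turns with the core: its x lies along the slot. The slot is 26.5 (x) x 10.5 (y) mm, 36 mm deep, with a 2 mm chamfer; the key fits either way round. With the key home its collar rests on the core and the key's origin is 34 mm below this point.
- keyswitch (a joint): angle of the key switch's core, rad: 0 off (the start), grows clockwise seen from above, stop (on) at 1.31. Light friction (0.04 N m), stays where it is left. The key has up to about 0.15 rad of play in the slot, so it must be turned that much further.
- keystand: key stand, fixed: grey block 70 (x) x 165 (y) x 44 mm high, with three slots (26.5 x 10.5 mm, long side along x, 36 mm deep) at y = -56, 0 and 56 mm, one key in each. Origin at the centre of its underside.
- key: the key to use, 93 mm tall, 70 g. Upright in the key stand. Black head 12 mm thick (y), steel collar 34 x 16 mm from z = 34 to 42, steel blade 24 (x) x 8 (y) from z = 0 to 34. Origin at the centre of the blade's tip, z up, x along the blade's width. Round disc head 52 mm across, centred at z = 67 mm. Which slot it stands in varies. Its neighbours' heads are 44 mm away, face to face.
- key_square: another key, with a square head 50 mm wide, z = 42 to 92 mm. Upright in the key stand. Black head 12 mm thick (y), steel collar 34 x 16 mm from z = 34 to 42, steel blade 24 (x) x 8 (y) from z = 0 to 34. Origin at the centre of the blade's tip, z up, x along the blade's width. To be left alone.
- key_tee: another key, with a T-shaped head: crossbar 58 mm wide, 20 mm high, z = 73 to 93 mm, on a 16 mm wide neck. Upright in the key stand. Black head 12 mm thick (y), steel collar 34 x 16 mm from z = 34 to 42, steel blade 24 (x) x 8 (y) from z = 0 to 34. Origin at the centre of the blade's tip, z up, x along the blade's width. To be left alone.
- bottle: white bottle, 50 mm across, 150 high, standing; origin at the centre of its underside. Bystander.
- jar: amber jar, 50 mm across, 90 high; origin at the centre of its underside. Bystander.
- tipbox: pipette tip box, 122 x 87 x 65 high; origin at the centre of its underside. Bystander.
- microplate: flat white well plate, 127 x 85 x 14; origin at the centre of its underside. Bystander.
- scanner: flat black handheld, 140 x 70 x 11, lying; origin at the centre of its underside. Bystander.
- can: white jar, 60 mm across, 100 high, towards the back; origin at the centre of its underside. Bystander.
- dropper: small white bottle, 44 mm across, 85 high; origin at the centre of its underside. Bystander.

How it is judged:
On the way, in this order (a step that is already met when the one before it is completed fails the run):
1. the wheel's white rib stands straight up, the switch still off (value of joint wheel between -0.2 and 0.2 rad and value of joint keyswitch below 0.25 rad), for 0.2 s.
2. the round-headed key is fully home in the key switch, still off (all of step 1 and z of key in the frame of switchbox below 0.041 m and horizontal distance between key and keyhole below 0.006 m and angle between key's own z axis and vertical below 0.14 rad and angle between the x axis of key and the x axis of keyhole, either way round below 0.25 rad), for 0.1 s.
3. the key switch is turned to on with the key in it (z of key in the frame of switchbox below 0.041 m and horizontal distance between key and keyhole below 0.006 m and angle between key's own z axis and vertical below 0.14 rad and angle between the x axis of key and the x axis of keyhole, either way round below 0.25 rad and value of joint keyswitch above 1.13 rad), for 0.2 s.
At the end, for the whole second after the job is handed in: white rib within 0.2 rad of straight up; round-headed key at rest in the switch: tip less than 41 mm above the bench (36 is home), within 6 mm of the slot centre, 0.14 rad of upright and 0.25 rad of the slot direction; switch past 1.13 rad (all of step 3 and value of joint wheel between -0.2 and 0.2 rad and linear speed of key below 0.02 m/s); the robot touches nothing.
It fails at once if a bystander on the bench is shifted by more than 25 mm or tipped (distance of any of bottle, jar, tipbox, microplate, scanner, can, dropper from where it was at the start of the episode above 0.025 m or angle between any of bottle, jar, tipbox, microplate, scanner, can, dropper's own z axis and vertical above 0.4 rad).
It fails at once if one of the other two keys is pulled up or shifted by more than 15 mm (distance of any of key_square, key_tee from where it was at the start of the episode above 0.015 m).
It also fails if it takes over 72 s, if anything falls off the work surface, if the arm or the gripper's body presses on something with over 40 N, if the wrist force passes 120 N, or if a joint passes its speed limit or range.

## Working session

There is one attempt and no reset: what is moved stays moved. The work goes in short steps, Python scripts to look and compute and a tool call to move; the robot and the scene stay as the last step left them, time stands still between calls to the robot, and variables do not carry over. Pictures are saved under pics/ and viewed, at most 10 in all, crops included, and the job is handed in when it is done.

Besides the shell and the picture viewer there is one more tool, called as name(argument=value, ...) on one line, values as JSON. jog_arm: Moves the arm, as the interface text tells. Its arguments: {"type":"object","properties":{"commands":{"type":"array","items":{"type":"array"}},"newtons":{"type":"number"}},"required":["commands"]}

```bash
mkdir -p pics; ls; python3 - <<'E'
from workcell import arm
import cv2
s=arm.get_state(); print(s, arm.nose_length)
for n in ("scene","top"):
    im=arm.camera(n); cv2.imwrite(f"pics/{n}0.png",im[:,:,::-1])
    i=arm.camera_info(n); print(n,i)
E
```

```text
pics
{'time_s': 0.0, 'joint_positions': array([1.31302250e+00, 8.74718100e-02, 1.75102353e-01, 1.65978980e+00,
       1.03185300e-05, 1.57078679e+00]), 'dq': array([ 7.51994570e-04,  2.94004108e-04,  4.62349965e-04,  3.54747359e-06,
       -6.99391390e-04, -5.35217060e-04]), 'tau': array([-9.33940682e-04, -5.20389676e+01,  4.64805579e+01,  1.61832094e-02,
       -1.56070757e-05, -2.63290156e-05]), 'position': array([0.1402099 , 0.53182938, 0.40396015]), 'orientation': array([-3.14022972e+00, -1.03315250e-05,  2.88382836e+00]), 'wrist_force': array([-0.05635914, -0.52018556, -0.63925042]), 'moment': array([-0.00635286,  0.05064363,  0.03215894]), 'gripper_force': 0.0, 'grip_width': 0.08550083206751104} 0.1734
scene {'mtx': array([[454.56939112,   0.        , 323.70985696],
       [  0.        , 454.56939112, 200.22776884],
       [  0.        ,   0.        ,   1.        ]]), 'k1': 0.01505387552133543, 'cam_to_world': array([[-0.86909451,  0.38943824, -0.30497965,  0.85896104],
       [ 0.49457763,  0.67389372, -0.54887177,  0.55523389],
       [-0.00822778, -0.62785756, -0.77828477,  0.87384581],
       [ 0.        ,  0.        ,  0.        ,  1.        ]])}
top {'mtx': array([[376.13791035,   0.        , 322.74625244],
       [  0.        , 376.13791035, 198.51665675],
       [  0.        ,   0.        ,   1.        ]]), 'k1': -0.053157744905680246, 'cam_to_world': array([[ 0.022673  , -0.98697737,  0.15925328,  0.40058014],
       [-0.99970556, -0.02375997, -0.00492443, -0.00745214],
       [ 0.00864416, -0.15909474, -0.98722548,  0.96835086],
       [ 0.        ,  0.        ,  0.        ,  1.        ]])}
```

View pics/top0.png

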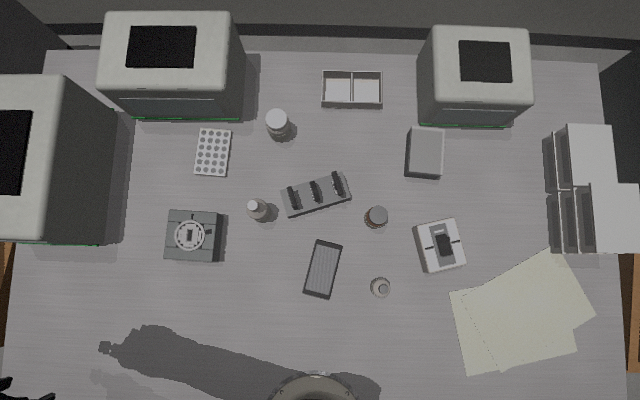

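View pics/scene0.png

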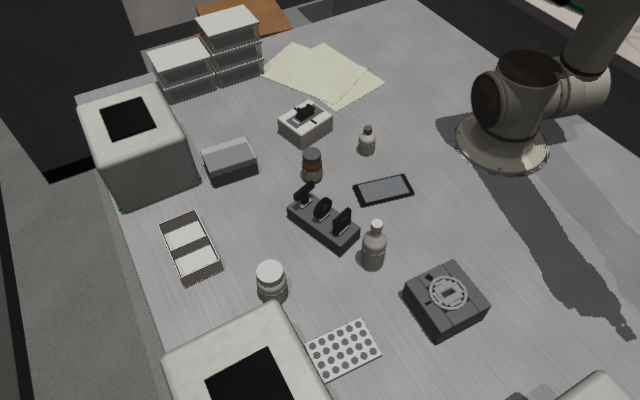

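The top view shows the timer near (440,245), the switch box at (193,236) and the key stand at (316,195). In the scene view, the middle key at (322,208) looks round, with the tee to its left and the square to its right. Next I'll enlarge these.

```bash
cat > h.py <<'E'
from workcell import arm
import numpy as np, cv2
from scipy.spatial.transform import Rotation as R
def ray(info,px):
    K=info["mtx"];k=info["k1"];T=info["cam_to_world"]
    d=np.linalg.inv(K)@np.array([px[0],px[1],1.]);u=d[:2].copy()
    for _ in range(20): u=d[:2]/(1+k*(u@u))
    return T[:3,3],T[:3,:3]@np.array([u[0],u[1],1.])
def onz(info,px,z):
    o,d=ray(info,px); return o+d*(z-o[2])/d[2]
def proj(info,P):
    T=info["cam_to_world"];c=T[:3,:3].T@(np.asarray(P)-T[:3,3]);u=c[:2]/c[2]
    u=u*(1+info["k1"]*(u@u));return (info["mtx"]@np.r_[u,1])[:2]
E
python3 - <<'E'
from h import *
t=cv2.imread("pics/top0.png");s=cv2.imread("pics/scene0.png")
f=lambda im,x,y,w,h:cv2.resize(im[y:y+h,x:x+w],(400,300),interpolation=cv2.INTER_CUBIC)
a=np.vstack([np.hstack([f(t,400,208,80,60),f(t,153,206,80,60)]),np.hstack([f(t,276,165,80,60),f(s,265,160,120,90)])])
cv2.imwrite("pics/c.png",a)
E
```

```text
(no output)
```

View pics/c.png

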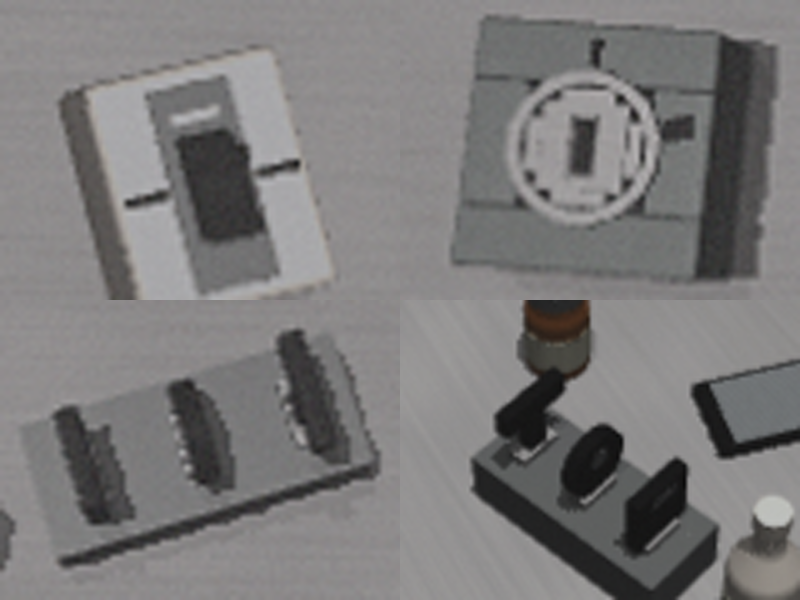

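```bash
python3 - <<'E'
from h import *
i=arm.camera_info("top")
def pts(n,l,z):
    P=np.array([onz(i,p,z)[:2] for p in l]); print(n,P.round(4).tolist(), 'mean',P.mean(0).round(4)); return P
ang=lambda v:round(float(np.arctan2(v[1],v[0])),3)
P=pts('timer corners',[(417.6,225),(455,217.6),(467,263.6)],.06)
print('centre',(P[0]+P[2])/2,'x dir',ang(P[1]-P[2]),'lens',np.linalg.norm(P[1]-P[0]),np.linalg.norm(P[1]-P[2]))
M=pts('marks',[(424.8,248.6),(460,240.6)],.06); print('y dir',ang(M[0]-M[1]))
pts('rib',[(439,230.6)],.06)
S=pts('switch',[(170,209.4),(217,213),(212,261.6),(163.4,258.6)],.066); print('xdir',ang(S[0]-S[3]),ang(S[1]-S[2]))
pts('slot',[(189.6,235.4)],.07)
K=pts('stand',[(280,190.4),(342,172),(352,197.4),(288.4,217.4)],.044); print('ydir',ang(K[0]-K[1]),ang(K[3]-K[2]))
pts('keyheadtop',[(276+183/5,165+80/5),(276+205/5,165+186/5)],.09)
j=arm.camera_info("scene")
print('scene check', proj(j,[*S.mean(0),.066]),proj(j,[*K.mean(0),.044]))
E
```

```text
timer corners [[0.4874, -0.2442], [0.5076, -0.337], [0.3966, -0.3632]] mean [ 0.4639 -0.3148]
centre [ 0.4420246  -0.30367593] x dir 0.231 lens 0.09503043476860756 0.11396299506553652
marks [[0.4307, -0.2608], [0.4516, -0.3477]] mean [ 0.4412 -0.3043]
y dir 1.807
rib [[0.4749, -0.2965]] mean [ 0.4749 -0.2965]
switch [[0.5104, 0.3588], [0.5045, 0.243], [0.3881, 0.2475], [0.3918, 0.3649]] mean [0.4487 0.3036]
xdir -0.051 -0.038
slot [[0.4485, 0.3044]] mean [0.4485 0.3044]
stand [[0.5676, 0.0951], [0.6185, -0.059], [0.5543, -0.0849], [0.5004, 0.0716]] mean [0.5602 0.0057]
ydir 1.89 1.902
keyheadtop [[0.584, 0.0133], [0.5331, 0.0015]] mean [0.5585 0.0074]
scene check [445.57073912 291.01104806] [321.37979006 215.26634774]
```

```bash
cat >> h.py <<'E'
def to(xyz,yaw):
    s=arm.get_state();A=R.from_euler('xyz',s["orientation"]);B=R.from_euler('xyz',[np.pi,0,yaw])
    print('t',round(s["time_s"],2),'pos',s["position"].round(4),'rpy',s["orientation"].round(3),'q',s["joint_positions"].round(2),'F',s["wrist_force"].round(1),'grip',round(s["grip_width"],4))
    print(' shift cm',(A.inv().apply(np.array(xyz)-s["position"])*100).round(2),'rotv',(A.inv()*B).as_rotvec().round(3))
def at(c,yaw,x,y): return np.r_[np.array(c)+[x*np.cos(yaw)-y*np.sin(yaw),x*np.sin(yaw)+y*np.cos(yaw)],]
TC,TY=(0.4415,-0.304),0.234
KC,KY=(0.5602,0.0057),0.325
SC,SY=(0.4486,0.304),-0.045
E
python3 -c "
from h import *
p=at(TC,TY,.032,0);to([*p,.40],TY-np.pi)"
```

```text
t 0.1 pos [0.1402 0.5318 0.404 ] rpy [-3.14  -0.     2.884] q [1.31 0.09 0.18 1.66 0.   1.57] F [ 0.5 -1.1 -1. ] grip 0.0855
 shift cm [-53.26 -71.63   0.49] rotv [-0.001 -0.    -0.492]
```

jog_arm(commands=[[[-53.3,-71.6,0],[0,0,-0.492],0],[[-53.3,-71.6,0],[0,0,-0.492],0],[[-53.3,-71.6,0],[0,0,-0.492],0],[[-53.3,-71.6,0],[0,0,-0.492],0],[[-53.3,-71.6,0],[0,0,-0.492],0],[[-53.3,-71.6,0],[0,0,-0.492],0],[[-53.3,-71.6,0],[0,0,-0.492],0],[[-53.3,-71.6,0],[0,0,-0.492],0],[[-53.3,-71.6,0],[0,0,-0.492],0],[[-53.3,-71.6,0],[0,0,-0.492],0],[[-53.3,-71.6,0],[0,0,-0.492],0],[[-53.3,-71.6,0],[0,0,-0.492],0]])

```text
time_s: 1.1
position: [0.3257, 0.0678, 0.4048]
orientation: [3.142, 0.001, -2.907]
wrist_force: [0.5, -0.3, 0.9]
grip_width: 0.0
gripper_force: 0.0
```

```bash
python3 -c "
from h import *
p=at(TC,TY,.032,0);to([*p,.36],TY-np.pi)"
```

```text
t 1.1 pos [0.3257 0.0678 0.4048] rpy [ 3.142e+00  1.000e-03 -2.907e+00] q [ 0.21 -0.43 -0.27  1.73  0.   -0.03] F [ 0.5 -0.3  0.9] grip 0.0
 shift cm [ -5.81 -38.86   4.48] rotv [0.    0.001 0.001]
```

jog_arm(commands=[[[-5.8,-38.9,4.5],[0,0,0],0],[[-5.8,-38.9,4.5],[0,0,0],0],[[-5.8,-38.9,4.5],[0,0,0],0],[[-5.8,-38.9,4.5],[0,0,0],0],[[-5.8,-38.9,4.5],[0,0,0],0],[[-5.8,-38.9,4.5],[0,0,0],0],[[-5.8,-38.9,4.5],[0,0,0],0],[[-5.8,-38.9,4.5],[0,0,0],0],[[-5.8,-38.9,4.5],[0,0,0],0],[[-5.8,-38.9,4.5],[0,0,0],0],[[-5.8,-38.9,4.5],[0,0,0],0],[[-5.8,-38.9,4.5],[0,0,0],0]])

```text
time_s: 2.1
position: [0.4726, -0.2959, 0.3585]
orientation: [3.14, -0.002, -2.909]
wrist_force: [0.4, 1.0, 0.5]
grip_width: -0.0001
gripper_force: 0.0
```

```bash
python3 - <<'E'
from h import *
p=at(TC,TY,.032,0);to([*p,.2514],TY-np.pi)
i=arm.camera_info("wrist");im=arm.camera("wrist")[:,:,::-1];cv2.imwrite("pics/w1.png",im)
print(i["cam_to_world"].round(3),i["mtx"][0,0])
for x,z in((0,.09),(.037,.0605),(.011,.088)): print(proj(i,[*at(TC,TY,x,0),z]))
print([proj(i,[*at(TC,TY,0,y),.06]).round() for y in(-.05,.05)])
E
```

```text
t 2.1 pos [ 0.4726 -0.2959  0.3585] rpy [ 3.140e+00 -2.000e-03 -2.909e+00] q [-0.56  0.09  0.09  1.57  0.   -0.79] F [0.4 1.  0.5] grip -0.0001
 shift cm [-1.000e-02 -8.000e-02  1.071e+01] rotv [ 0.002 -0.002 -0.002]
[[-0.23   0.94   0.253  0.409]
 [ 0.973  0.222  0.061 -0.311]
 [ 0.001  0.26  -0.965  0.329]
 [ 0.     0.     0.     1.   ]] 301.9910818940334
[319.58228471 162.66547407]
[319.77707113 198.26716174]
[319.62747561 175.86844102]
[array([263., 158.]), array([376., 158.])]
```

View pics/w1.png

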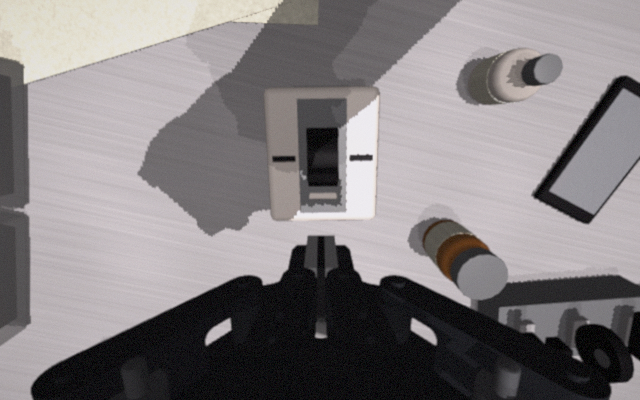

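The wrist view shows the white rib at (322,196), where I predicted it for about 1.34 rad. The index marks are at rows 157-158, as computed. I'll push the black rib ahead of it first.

jog_arm(commands=[[[0,0.1,4],[0,0,0],0],[[0,0.1,8],[0,0,0],0],[[0,0.1,9.5],[0,0,0],0],[[0,0.1,10.4],[0,0,0],0],[[0,0.1,10.4],[0,0,0],0]])

```text
time_s: 2.57
position: [0.4719, -0.2928, 0.2546]
orientation: [3.14, -0.001, -2.906]
wrist_force: [-0.1, 0.8, 0.2]
grip_width: -0.0002
gripper_force: 0.0
```

jog_arm(commands=[[[0.6,0,0],[0,0,0],0],[[1.2,0,0],[0,0,0],0],[[1.7,0,0],[0,0,0],0],[[2.2,0,0],[0,0,0],0],[[2.8,0,0],[0,0,0],0],[[2.8,0,0],[0,0,0],0],[[2.8,0,0],[0,0,0],0]])

```text
time_s: 3.15
position: [0.4447, -0.3008, 0.256]
orientation: [-3.141, -0.0, -2.908]
wrist_force: [-0.1, 0.3, 0.1]
grip_width: 0.0
gripper_force: 0.0
```

jog_arm(commands=[[[-0.3,0,-2],[0,0,0],0],[[-0.3,0,-4],[0,0,0],0],[[-3.9,0,-4],[0,0,0],0],[[-3.9,0,-4],[0,0,0],0],[[-3.9,0,-4],[0,0,0],0]])

```text
time_s: 3.57
position: [0.484, -0.2912, 0.2952]
orientation: [3.141, -0.001, -2.906]
wrist_force: [-0.3, 0.4, 0.3]
grip_width: 0.0002
gripper_force: 0.0
```

```bash
python3 - <<'E'
from h import *
p=at(TC,TY,.043,0);to([*p,.2544],TY-np.pi)
im=arm.camera("wrist")[:,:,::-1];t=arm.camera("top")[:,:,::-1]
f=lambda im,x,y,w,h:cv2.resize(im[y:y+h,x:x+w],(400,300),interpolation=cv2.INTER_CUBIC)
cv2.imwrite("pics/w2.png",np.hstack([f(im,160,50,320,240),f(t,400,208,80,60)]))
i=arm.camera_info("wrist")
for d in(20,30,40,50): a=np.radians(d);print(d,proj(i,[*at(TC,TY,.038*np.sin(a),0),.052+.038*np.cos(a)]).round(0))
E
```

```text
t 3.57 pos [ 0.484  -0.2912  0.2952] rpy [ 3.141e+00 -1.000e-03 -2.906e+00] q [-0.54  0.11 -0.01  1.45 -0.   -0.78] F [-0.3  0.4  0.3] grip 0.0002
 shift cm [ 0.13 -0.26  4.08] rotv [ 0.001 -0.001  0.002]
20 [316. 180.]
30 [317. 189.]
40 [317. 196.]
50 [317. 201.]
```

View pics/w2.png

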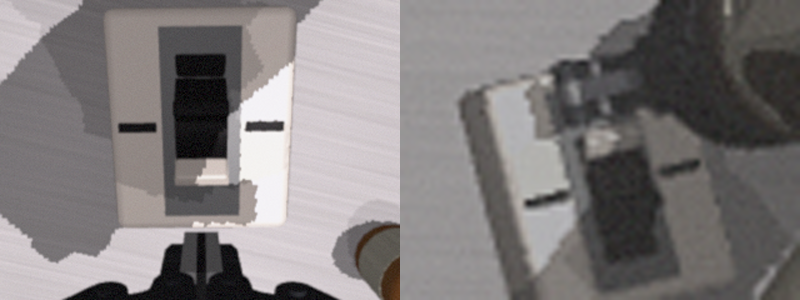

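The rib now leans about 40-45° (crop (202,172)). I'll go in behind it and push it upright.

jog_arm(commands=[[[0,-0.2,2],[0,0,0],0],[[0,-0.2,4.2],[0,0,0],0],[[0,-0.2,4.2],[0,0,0],0],[[0.8,-0.2,4.2],[0,0,0],0],[[1.4,-0.2,4.2],[0,0,0],0],[[2,-0.2,4.2],[0,0,0],0],[[2.6,-0.2,4.2],[0,0,0],0],[[2.9,-0.2,4.2],[0,0,0],0],[[2.9,-0.2,4.2],[0,0,0],0],[[2.9,-0.2,4.2],[0,0,0],0]])

```text
time_s: 4.5
position: [0.4565, -0.2997, 0.261]
orientation: [-3.137, 0.011, -2.906]
wrist_force: [5.8, 15.4, 31.6]
grip_width: -0.0
gripper_force: 16.2
```

jog_arm(commands=[[[-0.5,0,-2],[0,0,0],0],[[-2.5,0,-6],[0,0,0],0],[[-5.5,0,-10],[0,0,0],0],[[-5.5,0,-10],[0,0,0],0]])

```text
time_s: 4.83
position: [0.51, -0.2872, 0.3612]
orientation: [-3.136, 0.007, -2.907]
wrist_force: [1.0, -0.5, 0.2]
grip_width: 0.0002
gripper_force: 0.0
```

```bash
python3 - <<'E'
from h import *
p=at(TC,TY,.043,0);to([*p,.2544],TY-np.pi)
im=arm.camera("wrist")[:,:,::-1]
i=arm.camera_info("wrist")
for d in(-10,0,10): a=np.radians(d);print(d,proj(i,[*at(TC,TY,.038*np.sin(a),0),.052+.038*np.cos(a)]).round(0))
print([proj(i,[*at(TC,TY,0,y),.06]).round() for y in(-.05,.05)])
c=proj(i,[*at(TC,TY,0,0),.08]).astype(int)-[80,60];print(c)
cv2.imwrite("pics/w3.png",cv2.resize(im[c[1]:c[1]+120,c[0]:c[0]+160],(640,480)))
E
```

```text
t 4.83 pos [ 0.51   -0.2872  0.3612] rpy [-3.136  0.007 -2.907] q [-0.51  0.15  0.17  1.57  0.   -0.75] F [ 1.  -0.5  0.2] grip 0.0002
 shift cm [ 2.83  0.02 10.66] rotv [-0.006  0.007  0.   ]
-10 [323. 100.]
0 [323. 109.]
10 [323. 118.]
[array([265., 110.]), array([381., 110.])]
[242  49]
```

View pics/w3.png

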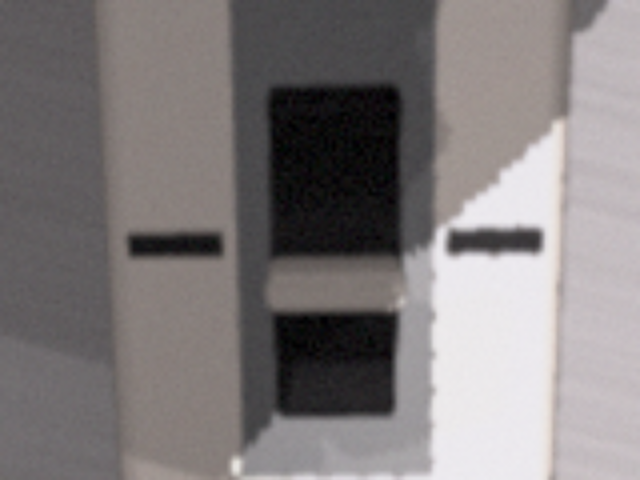

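The white rib is at crop row 285, which is image row 120. The marks are at 109.5, so about 12° is left. The finger rode up on the rib's top, so I'll enter closer behind it and push the rest.

jog_arm(commands=[[[4.2,0,0],[-0.006,0.007,0],0],[[4.2,0,4],[-0.006,0.007,0],0],[[4.2,0,8],[-0.006,0.007,0],0],[[4.2,0,10.8],[-0.006,0.007,0],0],[[4.2,0,10.8],[-0.006,0.007,0],0],[[4.2,0,10.8],[-0.006,0.007,0],0]])

```text
time_s: 5.38
position: [0.4671, -0.2972, 0.2457]
orientation: [3.136, -0.007, -2.908]
wrist_force: [0.2, 0.2, -0.1]
grip_width: -0.0002
gripper_force: 0.4
```

jog_arm(commands=[[[0.4,0,0],[0,0,0],0],[[0.8,0,0],[0,0,0],0],[[1.1,0,0],[0,0,0],0],[[1.4,0,0],[0,0,0],0],[[1.4,0,0],[0,0,0],0],[[1.4,0,0],[0,0,0],0]])

```text
time_s: 5.88
position: [0.455, -0.3004, 0.2505]
orientation: [3.139, 0.0, -2.907]
wrist_force: [6.0, 9.1, 21.6]
grip_width: -0.0002
gripper_force: 11.6
```

jog_arm(commands=[[[-0.5,0,0],[0,0,0],0],[[-0.5,0,-4],[0,0,0],0],[[-3,0,-8],[0,0,0],0],[[-5.5,0,-10.8],[0,0,0],0],[[-5.5,0,-10.8],[0,0,0],0]])

```text
time_s: 6.3
position: [0.511, -0.288, 0.3611]
orientation: [-3.141, 0.001, -2.907]
wrist_force: [1.6, -1.7, 1.4]
grip_width: 0.0004
gripper_force: 0.0
```

```bash
python3 - <<'E'
from h import *
p=at(KC,KY,0,0);to([*p,.40],KY-np.pi)
im=arm.camera("wrist")[:,:,::-1]
i=arm.camera_info("wrist")
for d in(-10,0,10): a=np.radians(d);print(d,proj(i,[*at(TC,TY,.038*np.sin(a),0),.052+.038*np.cos(a)]).round(0))
c=proj(i,[*at(TC,TY,0,0),.09]).astype(int)
g=im[:,c[0]-8:c[0]+9].mean((1,2)).round().astype(int);print(c,list(enumerate(g))[c[1]-30:c[1]+31])
m=im[:,int(proj(i,[*at(TC,TY,0,.038),.06])[0])-2:][:,:5].mean((1,2)).round().astype(int);print(m[c[1]-15:c[1]+16])
E
```

```text
t 6.3 pos [ 0.511  -0.288   0.3611] rpy [-3.141e+00  1.000e-03 -2.907e+00] q [-0.51  0.16  0.17  1.58 -0.   -0.75] F [ 1.6 -1.7  1.4] grip 0.0004
 shift cm [-11.63  27.41  -3.91] rotv [-0.001  0.001 -0.09 ]
-10 [321. 104.]
0 [321. 113.]
10 [321. 122.]
[321 112] [(82, np.int64(13)), (83, np.int64(10)), (84, np.int64(13)), (85, np.int64(9)), (86, np.int64(15)), (87, np.int64(9)), (88, np.int64(12)), (89, np.int64(14)), (90, np.int64(10)), (91, np.int64(12)), (92, np.int64(14)), (93, np.int64(12)), (94, np.int64(12)), (95, np.int64(12)), (96, np.int64(14)), (97, np.int64(13)), (98, np.int64(15)), (99, np.int64(15)), (100, np.int64(15)), (101, np.int64(14)), (102, np.int64(16)), (103, np.int64(42)), (104, np.int64(87)), (105, np.int64(120)), (106, np.int64(131)), (107, np.int64(133)), (108, np.int64(132)), (109, np.int64(134)), (110, np.int64(132)), (111, np.int64(132)), (112, np.int64(130)), (113, np.int64(123)), (114, np.int64(106)), (115, np.int64(74)), (116, np.int64(33)), (117, np.int64(14)), (118, np.int64(11)), (119, np.int64(13)), (120, np.int64(12)), (121, np.int64(12)), (122, np.int64(11)), (123, np.int64(13)), (124, np.int64(12)), (125, np.int64(11)), (126, np.int64(8)), (127, np.int64(9)), (128, np.int64(14)), (129, np.int64(10)), (130, np.int64(10)), (131, np.int64(10)), (132, np.int64(10)), (133, np.int64(15)), (134, np.int64(14)), (135, np.int64(15)), (136, np.int64(16)), (137, np.int64(15)), (138, np.int64(18)), (139, np.int64(19)), (140, np.int64(21)), (141, np.int64(20)), (142, np.int64(21))]
[222 232 233 235 235 235 236 235 235 229 182  99  56  59  58  79 145 211
 235 236 235 235 236 235 235 235 235 235 235 235 235]
```

The rib spans rows 104-115 (centre 109.5) and the mark is centred at row 110, so the white rib is upright. Next, the key.

jog_arm(commands=[[[-11.6,27.4,-4],[0,0,-0.09],55],[[-11.6,27.4,-4],[0,0,-0.09],55],[[-11.6,27.4,-4],[0,0,-0.09],55],[[-11.6,27.4,-4],[0,0,-0.09],55],[[-11.6,27.4,-4],[0,0,-0.09],55],[[-11.6,27.4,-4],[0,0,-0.09],55],[[-11.6,27.4,-4],[0,0,-0.09],55],[[-11.6,27.4,-4],[0,0,-0.09],55],[[-11.6,27.4,-4],[0,0,-0.09],55],[[-11.6,27.4,-4],[0,0,-0.09],55],[[-11.6,27.4,-4],[0,0,-0.09],55]])

```text
time_s: 7.27
position: [0.5578, 0.0039, 0.3938]
orientation: [3.135, -0.008, -2.818]
wrist_force: [0.0, -0.7, 0.2]
grip_width: 0.0469
gripper_force: 0.0
```

```bash
python3 - <<'E'
from h import *
to([*at(KC,KY,0,0),.30],KY-np.pi)
im=arm.camera("wrist")[:,:,::-1].copy()
i=arm.camera_info("wrist")
for x,y,z in((0,0,.103),(0,0,.077),(0,.006,.103),(0,-.006,.103),(-.035,.0825,.044),(-.035,-.0825,.044)):
    c=proj(i,[*at(KC,KY,x,y),z]);print(c.round(1));cv2.circle(im,tuple(int(v) for v in c),2,(0,0,255),-1)
cv2.imwrite("pics/w4.png",im)
E
```

```text
t 7.27 pos [0.5578 0.0039 0.3938] rpy [ 3.135 -0.008 -2.818] q [ 0.01  0.11  0.18  1.65  0.   -0.32] F [ 0.  -0.7  0.2] grip 0.0469
 shift cm [-0.36  0.03  9.37] rotv [ 0.007 -0.008 -0.002]
[320.3 199.9]
[320.2 193.2]
[327.  199.9]
[313.6 200. ]
[398.  153.4]
[241.8 154. ]
```

View pics/w4.png

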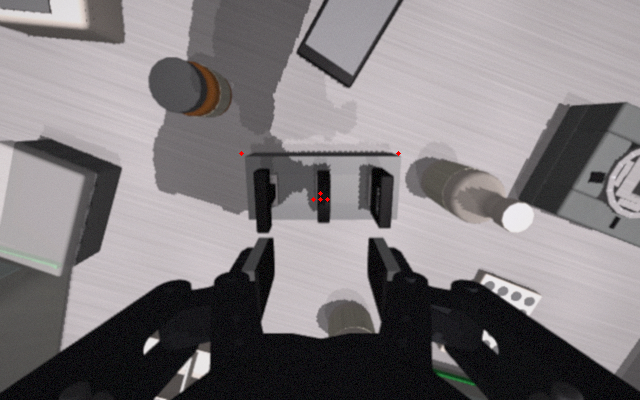

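The round key is the middle one, at about (323,196), which is about 2.5 mm to +y of my estimate. The fingers clear its neighbours, so I'll correct and descend.

jog_arm(commands=[[[-0.36,0.28,2],[0.007,-0.008,0],55],[[-0.36,0.28,5],[0.007,-0.008,0],55],[[-0.36,0.28,8],[0.007,-0.008,0],55],[[-0.36,0.28,10],[0.007,-0.008,0],55],[[-0.36,0.28,12],[0.007,-0.008,0],55],[[-0.36,0.28,14],[0.007,-0.008,0],55],[[-0.36,0.28,15.5],[0.007,-0.008,0],55],[[-0.36,0.28,16.2],[0.007,-0.008,0],55],[[-0.36,0.28,16.2],[0.007,-0.008,0],55],[[-0.36,0.28,16.2],[0.007,-0.008,0],55]])

```text
time_s: 8.15
position: [0.5595, 0.0088, 0.2327]
orientation: [-3.141, 0.002, -2.819]
wrist_force: [-0.2, 0.5, -0.0]
grip_width: 0.0469
gripper_force: 0.0
```

```bash
python3 - <<'E'
from h import *
to([*at(KC,KY,0,.0025),.232],KY-np.pi)
E
```

```text
t 8.15 pos [0.5595 0.0088 0.2327] rpy [-3.141e+00  2.000e-03 -2.819e+00] q [ 0.02  0.11 -0.13  1.33  0.   -0.31] F [-0.2  0.5 -0. ] grip 0.0469
 shift cm [ 0.03 -0.07  0.07] rotv [-0.001  0.002 -0.002]
```

jog_arm(commands=[[[0,0,0],[0,0,0],0],[[0,0,0],[0,0,0],0],[[0,0,0],[0,0,0],0],[[0,0,0],[0,0,0],0],[[0,0,0],[0,0,0],0],[[0,0,0],[0,0,0],0],[[0,0,0],[0,0,0],0],[[0,0,0],[0,0,0],0]], newtons=60)

```text
time_s: 8.82
position: [0.5598, 0.0096, 0.2332]
orientation: [-3.14, 0.003, -2.817]
wrist_force: [-0.2, -1.8, 6.2]
grip_width: 0.0115
gripper_force: 58.7
```

jog_arm(commands=[[[0,0,-1.5],[0,0,0],0],[[0,0,-3],[0,0,0],0],[[0,0,-5],[0,0,0],0],[[0,0,-8],[0,0,0],0],[[0,0,-12],[0,0,0],0],[[0,0,-16],[0,0,0],0],[[0,0,-16],[0,0,0],0],[[0,0,-16],[0,0,0],0]])

```text
time_s: 9.48
position: [0.5595, 0.0097, 0.3948]
orientation: [-3.14, 0.006, -2.817]
wrist_force: [0.9, 0.3, -1.1]
grip_width: 0.0115
gripper_force: 58.5
```

```bash
python3 - <<'E'
from h import *
to([*SC,.40],SY-np.pi)
im=arm.camera("wrist")[:,:,::-1].copy()
i=arm.camera_info("wrist")
cv2.imwrite("pics/w5.png",im)
E
```

```text
t 9.48 pos [0.5595 0.0097 0.3948] rpy [-3.14   0.006 -2.817] q [ 0.02  0.1   0.17  1.64  0.   -0.31] F [ 0.9  0.3 -1.1] grip 0.0115
 shift cm [ 1.13 31.43 -0.58] rotv [-0.001  0.006  0.369]
```

View pics/w5.png

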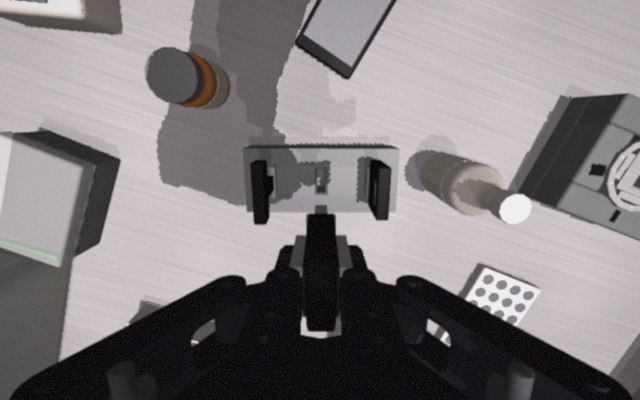

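The round key is held. The empty slot shows at (321,180), and both neighbours are still in place. I'll carry the key over at a raised height.

jog_arm(commands=[[[0,0,-2.5],[0,0.006,0],0],[[1.1,31.4,-2.5],[0,0.006,0.369],0],[[1.1,31.4,-2.5],[0,0.006,0.369],0],[[1.1,31.4,-2.5],[0,0.006,0.369],0],[[1.1,31.4,-2.5],[0,0.006,0.369],0],[[1.1,31.4,-2.5],[0,0.006,0.369],0],[[1.1,31.4,-2.5],[0,0.006,0.369],0],[[1.1,31.4,-2.5],[0,0.006,0.369],0],[[1.1,31.4,-2.5],[0,0.006,0.369],0],[[1.1,31.4,-2.5],[0,0.006,0.369],0],[[1.1,31.4,-2.5],[0,0.006,0.369],0],[[1.1,31.4,-2.5],[0,0.006,0.369],0]])

```text
time_s: 10.53
position: [0.4487, 0.3037, 0.4157]
orientation: [-3.139, -0.006, 3.097]
wrist_force: [-0.4, -0.7, -0.4]
grip_width: 0.0114
gripper_force: 58.8
```

```bash
python3 - <<'E'
from h import *
im=cv2.imread("pics/w5.png");im=im[140:215,290:355]
a=cv2.resize(im,None,fx=6,fy=6,interpolation=cv2.INTER_CUBIC)
to([*SC,.40],SY-np.pi)
w=arm.camera("wrist")[:,:,::-1].copy();i=arm.camera_info("wrist");cv2.imwrite("pics/w6.png",w)
np.save("w6T.npy",i["cam_to_world"])
c=proj(i,[*SC,.07]).astype(int);print(c)
h=w[c[1]-37:c[1]+38,c[0]-33:c[0]+32]
b=cv2.resize(h,None,fx=6,fy=6,interpolation=cv2.INTER_CUBIC)
cv2.imwrite("pics/c6.png",np.hstack([a,b]))
E
```

```text
t 10.53 pos [0.4487 0.3037 0.4157] rpy [-3.139 -0.006  3.097] q [0.59 0.08 0.19 1.69 0.   0.64] F [-0.4 -0.7 -0.4] grip 0.0114
 shift cm [0.   0.03 1.57] rotv [-0.003 -0.006  0.001]
[322 183]
```

View pics/c6.png

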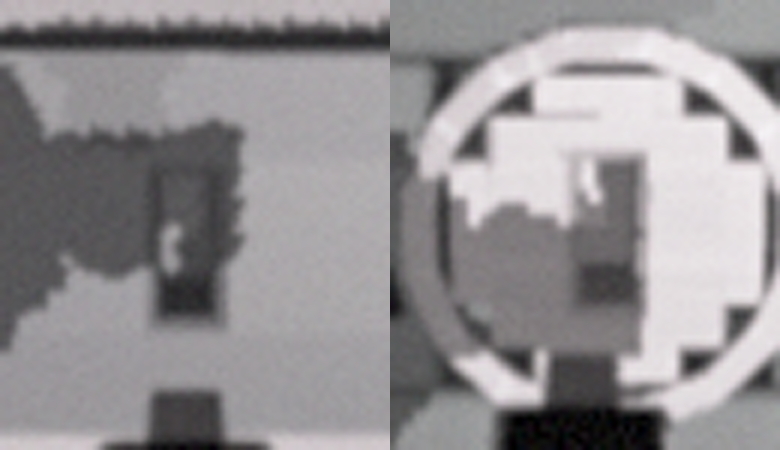

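The left crop shows the empty stand slot centred near (189,242), full-image (321.5,180.4). The right crop shows the keyhole near (607,235), full-image (325.3,185.2), with the key blade tip just below it.

```bash
python3 - <<'E'
from h import *
i=arm.camera_info("wrist");s=arm.get_state()
k=onz(i,(325.3,185.2),.07)
# stand slot: camera pose at w5 rebuilt from tool pose
def T(p,e): M=np.eye(4);M[:3,:3]=R.from_euler('xyz',e).as_matrix();M[:3,3]=p;return M
X=np.linalg.inv(T(s["position"],s["orientation"]))@i["cam_to_world"]
j=dict(i);j["cam_to_world"]=T([.5595,.0097,.3948],[-3.14,.006,-2.817])@X
q=onz(j,(321.5,180.4),.044)
print('keyhole',k,'standslot',q)
g=np.array([.5598,.0096]);off=R.from_euler('z',-(-2.817)).apply(np.r_[q[:2]-g,0]);print('key in tool axes (x, -y)',off*1000)
o=R.from_euler('z',SY-np.pi).apply(off)[:2]
for z in(.32,.29,.258): to([*(k[:2]-o),z],SY-np.pi)
E
```

```text
keyhole [0.45098723 0.30701484 0.07      ] standslot [0.5609616 0.0102233 0.044    ]
key in tool axes (x, -y) [-1.29972688 -0.2202943   0.        ]
t 10.58 pos [0.449  0.3032 0.4161] rpy [-3.139 -0.006  3.096] q [0.59 0.08 0.19 1.69 0.   0.64] F [ 0.3 -0.1 -1.1] grip 0.0116
 shift cm [-0.1   0.39  9.61] rotv [-0.002 -0.006 -0.   ]
t 10.58 pos [0.449  0.3032 0.4161] rpy [-3.139 -0.006  3.096] q [0.59 0.08 0.19 1.69 0.   0.64] F [ 0.3 -0.1 -1.1] grip 0.0116
 shift cm [-0.12  0.4  12.61] rotv [-0.002 -0.006 -0.   ]
t 10.58 pos [0.449  0.3032 0.4161] rpy [-3.139 -0.006  3.096] q [0.59 0.08 0.19 1.69 0.   0.64] F [ 0.3 -0.1 -1.1] grip 0.0116
 shift cm [-0.14  0.4  15.81] rotv [-0.002 -0.006 -0.   ]
```

jog_arm(commands=[[[-0.1,0.3,3],[-0.002,-0.006,0],0],[[-0.1,0.3,6],[-0.002,-0.006,0],0],[[-0.1,0.3,9],[-0.002,-0.006,0],0],[[-0.1,0.3,11],[-0.002,-0.006,0],0],[[-0.1,0.3,11.8],[-0.002,-0.006,0],0],[[-0.1,0.3,11.8],[-0.002,-0.006,0],0],[[-0.1,0.3,11.8],[-0.002,-0.006,0],0]])

```text
time_s: 11.17
position: [0.4498, 0.3059, 0.2999]
orientation: [3.14, 0.002, 3.096]
wrist_force: [0.1, -0.6, -0.6]
grip_width: 0.011
gripper_force: 58.8
```

```bash
python3 - <<'E'
from h import *
to([.45,.3065,.298],SY-np.pi)
w=arm.camera("wrist")[:,:,::-1].copy();i=arm.camera_info("wrist");cv2.imwrite("pics/w7.png",w)
c=proj(i,[*SC,.07]).astype(int);print(c)
x0,y0=c[0]-50,c[1]-40;print(x0,y0)
cv2.imwrite("pics/c7.png",cv2.resize(w[y0:y0+80,x0:x0+100],None,fx=7,fy=7,interpolation=cv2.INTER_CUBIC))
E
```

```text
t 11.17 pos [0.4498 0.3059 0.2999] rpy [3.140e+00 2.000e-03 3.096e+00] q [ 0.6   0.06 -0.06  1.45 -0.    0.64] F [ 0.1 -0.6 -0.6] grip 0.011
 shift cm [-0.01  0.06  0.19] rotv [ 0.001  0.002 -0.001]
[316 212]
266 172
```

View pics/c7.png

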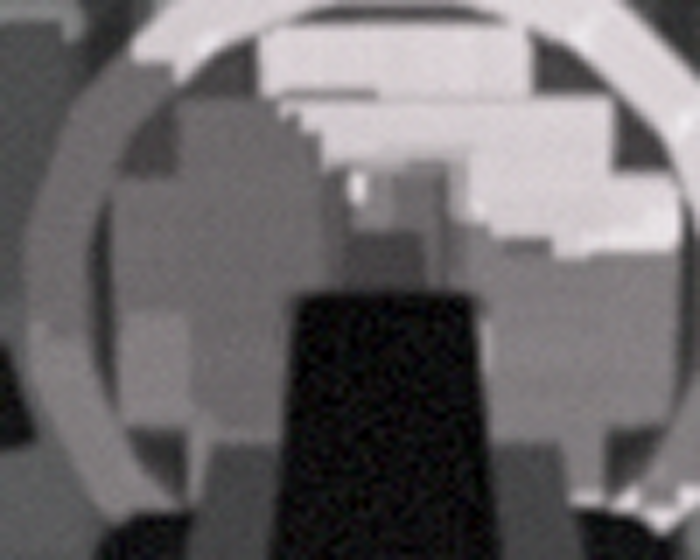

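Crop c7 shows the slot mouth at columns 325-470 (centre about 397), with its far edge at row 152. The blade and head are centred at about column 385, so roughly 1 mm left of the slot.

```bash
python3 - <<'E'
from h import *
i=arm.camera_info("wrist");s=arm.get_state();Rt=R.from_euler('xyz',s["orientation"]);p=s["position"]
for y in(-.004,.004):
  for x,z in((.012,.223),(.012,.19),(.026,.155)): print(x,y,z,((proj(i,p+Rt.apply([x-.0013,y,z]))-[266,172])*7).round())
for r in(150,156,162):
  e=onz(i,(266+397/7,172+r/7),.07); print(r,'edge',e, 'in tool mm',Rt.inv().apply(e-p)*1000)
E
```

```text
0.012 -0.004 0.223 [342. 221.]
0.012 -0.004 0.19 [334. 333.]
0.026 -0.004 0.155 [320. 303.]
0.012 0.004 0.223 [426. 221.]
0.012 0.004 0.19 [434. 333.]
0.026 0.004 0.155 [448. 303.]
150 edge [0.43496078 0.30866123 0.07      ] in tool mm [ 15.79112369   1.24615273 230.58456689]
156 edge [0.43556773 0.30863426 0.07      ] in tool mm [ 15.18357671   1.24694926 230.58650096]
162 edge [0.43617563 0.30860725 0.07      ] in tool mm [ 14.57508213   1.2477468  230.58843805]
```

jog_arm(commands=[[[0.2,0.12,0],[0,0,0],0],[[0.2,0.12,0.4],[0,0,0],0],[[0.2,0.12,0.8],[0,0,0],0],[[0.2,0.12,1.2],[0,0,0],0],[[0.2,0.12,1.6],[0,0,0],0],[[0.2,0.12,1.6],[0,0,0],0]])

```text
time_s: 11.72
position: [0.4473, 0.3078, 0.2819]
orientation: [3.141, 0.001, 3.097]
wrist_force: [0.5, -0.2, -1.1]
grip_width: 0.0112
gripper_force: 58.8
```

jog_arm(commands=[[[0,0,0.5],[0,0,0],0],[[0,0,1],[0,0,0],0],[[0,0,1.5],[0,0,0],0],[[0,0,1.9],[0,0,0],0],[[0,0,2.2],[0,0,0],0],[[0,0,2.4],[0,0,0],0],[[0,0,2.4],[0,0,0],0],[[0,0,2.4],[0,0,0],0]])

```text
time_s: 12.38
position: [0.4475, 0.308, 0.2592]
orientation: [3.14, 0.002, 3.097]
wrist_force: [-0.4, 0.3, 1.2]
grip_width: 0.0113
gripper_force: 58.9
```

jog_arm(commands=[[[0,0,0.15],[0,0,0],0],[[0,0,0.3],[0,0,0],0],[[0,0,0.3],[0,0,0],0],[[0,0,0.3],[0,0,0],0]])

```text
time_s: 12.72
position: [0.4474, 0.3078, 0.2591]
orientation: [3.139, 0.004, 3.097]
wrist_force: [-7.3, -5.3, 20.9]
grip_width: 0.0115
gripper_force: 62.1
```

Fully home (21 N on the collar). I'll relieve the pressure and turn clockwise.

jog_arm(commands=[[[0,0,-0.2],[0,0,0],0],[[0,0.02,-0.2],[0,0,0.12],0],[[-0.01,0.05,-0.2],[0,0,0.24],0],[[-0.01,0.07,-0.2],[0,0,0.36],0],[[-0.02,0.09,-0.2],[0,0,0.48],0],[[-0.03,0.11,-0.2],[0,0,0.6],0],[[-0.05,0.13,-0.2],[0,0,0.72],0],[[-0.06,0.14,-0.2],[0,0,0.84],0],[[-0.08,0.16,-0.2],[0,0,0.96],0],[[-0.1,0.17,-0.2],[0,0,1.08],0],[[-0.12,0.18,-0.2],[0,0,1.2],0],[[-0.12,0.18,-0.2],[0,0,1.2],0]])

```text
time_s: 13.72
position: [0.4489, 0.3089, 0.2591]
orientation: [3.139, 0.001, 1.888]
wrist_force: [-2.7, -5.9, 9.7]
grip_width: 0.0114
gripper_force: 60.4
```

```bash
python3 -c "
from h import *
to([.4474,.3078,.2591],SY-np.pi-1.31);print(arm.get_state()['moment'])"
```

```text
t 13.72 pos [0.4489 0.3089 0.2591] rpy [3.139e+00 1.000e-03 1.888e+00] q [ 0.6   0.07 -0.13  1.38 -0.    1.86] F [-2.7 -5.9  9.7] grip 0.0114
 shift cm [-0.06 -0.17  0.  ] rotv [0.002 0.001 0.102]
[-1.46079366  0.58728571 -0.00614415]
```

jog_arm(commands=[[[0,0,0],[0,0,0.08],0],[[0,0.01,0],[0,0,0.16],0],[[0,0.02,0],[0,0,0.22],0],[[0,0.02,0],[0,0,0.27],0],[[0,0.02,0],[0,0,0.32],0],[[0,0.02,0],[0,0,0.32],0],[[0,0.02,0],[0,0,0.32],0]])

```text
time_s: 14.3
position: [0.4486, 0.3093, 0.2592]
orientation: [3.14, 0.0, 1.579]
wrist_force: [-5.8, -6.6, 11.9]
grip_width: 0.0112
gripper_force: 75.6
```

```bash
python3 -c "
from h import *
to([.4474,.3078,.2591],SY-np.pi-1.31);print(arm.get_state()['moment'])"
```

```text
t 14.3 pos [0.4486 0.3093 0.2592] rpy [3.14  0.    1.579] q [ 0.6   0.07 -0.13  1.38 -0.    2.17] F [-5.8 -6.6 11.9] grip 0.0112
 shift cm [-0.14 -0.12  0.01] rotv [ 0.002  0.001 -0.208]
[-1.65147052  1.15050882  1.62039643]
```

The moment is 1.6 N m, so it's against the stop. I'll ease off the twist, release and lift.

jog_arm(commands=[[[0,0,0],[0,0,-0.06],0],[[0,0,0],[0,0,-0.06],0],[[0,0,0],[0,0,-0.06],50],[[0,0,0],[0,0,-0.06],50],[[0,0,0],[0,0,-0.06],50],[[0,0,0],[0,0,-0.06],50],[[0,0,-2],[0,0,-0.06],50],[[0,0,-5],[0,0,-0.06],50],[[0,0,-9],[0,0,-0.06],50],[[0,0,-13],[0,0,-0.06],50],[[0,0,-13],[0,0,-0.06],50]])

```text
time_s: 15.22
position: [0.4489, 0.3098, 0.3962]
orientation: [3.131, -0.006, 1.637]
wrist_force: [0.4, 0.1, 0.4]
grip_width: 0.043
gripper_force: 0.0
```

```bash
python3 - <<'E'
from h import *
to([.4474,.3078,.30],1.579)
w=arm.camera("wrist")[:,:,::-1].copy();i=arm.camera_info("wrist")
g=cv2.cvtColor(w,cv2.COLOR_BGR2GRAY)
c=proj(i,[.449,.3075,.103]).astype(int);print('head expected',c)
m=(g<35).astype(np.uint8);m[:,:c[0]-40]=0;m[:,c[0]+40:]=0;m[:c[1]-50]=0;m[c[1]+50:]=0
n,l,st,ce=cv2.connectedComponentsWithStats(m)
for k in range(1,n):
  if st[k,4]>80:
    ys,xs=np.nonzero(l==k);(r,sz,a)=cv2.minAreaRect(np.c_[xs,ys].astype(np.float32));print(st[k],ce[k].round(1),np.round(sz,1),round(a,1))
cv2.imwrite("pics/end.png",w)
# head edges: top rim +-26 mm along tool x, +-6 mm y for reference
for x,y,z in((0,6,.129),(0,-6,.129),(26,0,.103),(-26,0,.103)):
    a=1.579-np.pi; print(x,y,proj(i,[.449+(x*np.cos(1.579)+y*np.sin(1.579))/1e3,.3075+(x*np.sin(1.579)-y*np.cos(1.579))/1e3,z]).round(1))
t=arm.camera("top")
E
```

```text
t 15.22 pos [0.4489 0.3098 0.3962] rpy [ 3.131 -0.006  1.637] q [ 0.6   0.07  0.14  1.63 -0.    2.11] F [0.4 0.1 0.4] grip 0.043
 shift cm [-0.25 -0.27  9.61] rotv [ 0.011 -0.007  0.058]
head expected [317 198]
[310 171  13  26 276] [315.7 182.8] [25. 12.] 90.0
[311 205  18  34 371] [319.1 221.1] [34.4 14.9] 76.6
0 6 [324.4 207.6]
0 -6 [309.6 206.8]
26 0 [318.7 170.1]
-26 0 [315.6 226.4]
```

```bash
python3 -c "
from workcell import arm
print(arm.job_done())"
```

```text
the job is handed in; nothing more can be done
None
```

The job is handed in, but no verdict came back: the white rib is upright, and the round-headed key stands in the switch, turned clockwise to its stop and released. The other two keys and the bystanders were not touched, and I did not measure the switch angle directly after letting go.

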